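Screw the dust-extraction elbow into its clamped coupling

TASK

Take the orange suction elbow from its wooden stand and screw it gently into the clamped metal coupling: feel for the start of the thread, turn it clockwise until it bites on the rubber gasket, and stop when its mouth points along the yellow pointer, without turning past it and without forcing anything. Leave it tight and upright there, let go, and leave the cup, bottle and jar where they are.

Things in the scene. Friction and masses are not known exactly. Their poses are not given: they have to be found in the camera images.
- elbow: Orange plastic elbow, 120 g. Origin: centre of the underside of its collar (56 mm across, 6 mm thick); z up the stem axis, x towards its side outlet (mouth). Above the collar: body 36 mm across up to z=40 mm; outlet 25 mm across, axis at z=22 mm. Below: stem 30 mm across, 30 mm long, last 5 mm tapered to 23 mm. Starts hanging in the stand, collar on its top
- elbow_lugs (a point): Point on the stem axis 13 mm under the collar's underside, midway between two black lugs (6 mm wide and high, round on top, flat below) that stick out of the stem to 21 mm from its axis at +y and -y
- elbow_mouth (a point): Centre of the end of the elbow's outlet, 52 mm from the stem axis along the elbow's x, 22 mm above the collar's underside
- grip_bar (a point): Centre of the black grip bar on top of the elbow, 58 mm above the collar's underside: 40 mm long along x, 12 mm thick along y, 36 mm high (18 mm up and down from here)
- stand: Fixed wooden block 90 x 90 x 45 mm with a 46 mm through hole in the middle that holds the elbow. Origin: centre of the underside
- coupling: Metal coupling, 62 mm across, upright in a small fixed blue vice (base 120 mm along x, 110 along y; screw out to y=82 mm). Origin on the table under the bore axis; z up; x along the yellow pointer. The start of its thread varies: the lugs fall into the entry slots with the elbow's x axis 0.80 to 1.70 rad anticlockwise (from above) of the pointer; feel for it
- bore_mouth (a point): Centre of the bore's mouth, 90 mm above the table. Bore 32 mm across, brass rim out to radius 22 mm, cut by two opposite slots 8 mm wide for the lugs. Off the slots the lugs rest on the rim, collar 16 mm above the mouth; in them the elbow drops 11 mm until the collar rests on the gasket. Half a turn off also enters, but leaves the mouth pointing backwards
- pointer_tip (a point): Outer end of the yellow pointer bar (7 mm wide) on the coupling, 68 mm from the bore axis, 81 mm above the table
- gasket (a joint): Squeeze in m of the black rubber ring (45 to 56 mm across) round the mouth: 0 free (top 5 mm above the mouth) to 0.005; about 4 N per mm. With the lugs down in the slots, turning clockwise is free for about 0.4 rad; then the thread pulls the elbow down 3 mm per rad against this ring, and it stays where it is left. A wall stops anticlockwise turning
- cup: paper cup, 70 mm across, 80 mm high, loose; leave alone. Origin: centre of the underside
- bottle: white bottle, 48 mm across, 110 mm high, loose; leave alone. Origin: centre of the underside
- jar: green glass jar with steel cap, 60 mm across, 60 mm high, loose; leave alone. Origin: centre of the underside
Things that resemble listed ones, but are neither listed nor needed, are in the scene too. Leave any green or purple look-alike of the elbow alone.

How it is judged (in metres and radians):
On the way, in this order (a step that is already met when the one before it is completed fails the run):
1. the elbow is lifted clear of the stand (height (world z) of elbow above 0.09 m), for 0.1 s.
2. the lugs have dropped into the thread's entry slots: collar less than 9 mm above the mouth, on the bore axis (z of elbow in the frame of bore_mouth below 0.009 m and horizontal distance between elbow and bore_mouth below 0.003 m), for 0.1 s.
3. the thread bites: gasket squeezed more than 0.6 mm with the lugs turned under the thread (mouth less than 0.63 rad from the pointer) (value of joint gasket above 0.0006 m and z of elbow in the frame of bore_mouth below 0.0048 m and x of elbow_mouth in the frame of coupling above 0.042 m), for 0.05 s.
At the end, for the whole second after the job is handed in: the elbow sits upright (within 0.08 rad) in the bore (within 3 mm of its axis), held down by the thread so that the gasket stays squeezed by more than 0.6 mm, its mouth within 0.12 rad (7 degrees) of the pointer's direction, released and at rest (horizontal distance between elbow and bore_mouth below 0.003 m and angle between elbow's own z axis and vertical below 0.08 rad and value of joint gasket above 0.0006 m and z of elbow in the frame of bore_mouth below 0.0048 m and angle between the x axis of elbow and the x axis of coupling, either way round below 0.12 rad and x of elbow_mouth in the frame of coupling above 0.03 m and linear speed of elbow below 0.01 m/s and angular speed of elbow below 0.1 rad/s); the robot touches nothing.
It fails at once if the elbow in the thread is turned past the pointer by more than about 13 degrees (y of elbow_mouth in the frame of coupling below -0.012 m and x of elbow_mouth in the frame of coupling above 0.02 m and horizontal distance between elbow and bore_mouth below 0.004 m and z of elbow in the frame of bore_mouth below 0.006 m).
It fails at once if the elbow is forced against the coupling with more than 60 N (contact force between elbow and coupling above 60 N).
It fails at once if the cup is moved by more than 15 mm (distance of cup from where it was at the start of the episode above 0.015 m).
It fails at once if the bottle is moved by more than 15 mm (distance of bottle from where it was at the start of the episode above 0.015 m).
It fails at once if the jar is moved by more than 15 mm (distance of jar from where it was at the start of the episode above 0.015 m).
It also fails if it takes over 72 s, if anything falls off the work surface, if the arm or the gripper's body presses on something with over 40 N, if the wrist force passes 120 N, or if a joint passes its speed limit or range.

ROBOT

A 7-joint arm with a two-finger parallel gripper is mounted at the origin on the work surface. World frame = base frame: x ahead of the robot, y to its left, z up, the work surface at z = 0. Lengths are in mm, angles in rad, forces in N, time in s.
With the tool pointing down it reaches from about 400 to 900 mm from the base axis. Payload 5.5 kg.
Tool frame: the origin (TCP) lies midway between the tips of the shut fingers; the grasp point (between the pads) lies 19 mm behind it; z points along the fingers, y is the line along which they close (so a half turn about z gives the same grasp; the last joint's range is limited). The gripper opens to 85 mm and grips with 20 to 120 N. Pads are 22 mm wide; open, the fingers measure 114 mm over their backs; the gripper's body (76 mm by 85 mm) begins 54 mm behind the grasp point. The pads swing forward as they close: fully open they stand 13 mm farther back than shut.
Start: joints at [1.454, 0.501, -0.427, 1.55, 0.221, 1.138, -0.21], TCP at [241.01, -603.667, 231.31] pointing down, gripper open.
Joint ranges: [-2.88, 2.88], [-0.31, 2.03], [-1.54, 1.56], [0.2, 2.42], [-1.41, 4.55], [0.19, 2.02], [-2.57, 2.57]. Speed limits (rad/s): [2.57, 2.57, 3.14, 3.14, 3.14, 3.14, 3.14].

INTERFACE

Orientations are given as a unit quaternion [w, x, y, z].
In Python, from workcell import ctrl, eoat, solver, viewer gives the robot as it stands. Calls block until the motion is done:
- ctrl.move_pose(position, orientation): joint-space move of the TCP to a pose.
- ctrl.move_linear(position, frame=None, speed=150, guard=None): straight line of the TCP; frame=None keeps the orientation; speed is the mean speed in mm/s. With guard (N) it stops when the force on the tool has changed by that much, and returns True; else False.
- ctrl.move_j(angles): joint-space move.
- eoat.gripper_to(opening, grip_force=None): finger opening in mm; grip_force is the grip in N (None keeps the last); returns when the fingers have stopped.
- ctrl.pause(seconds).
- solver.ik(position, orientation): joint angles nearest the present ones, or None.
- viewer.get_image(name): name is "scene" or "top" or "wrist"; returns the picture (480x640x3 uint8, red, green, blue); there is no depth.
- viewer.camera_info(name): a dict with "fovy" (degrees; the focal length in pixels is half the picture's height over the tangent of half this angle, whatever the lens; pixels are square), "cx", "cy" (the principal point, pixels), "k1" (the pictures are not rectified: a ray, as slopes to the right and down, at radius r is drawn at 1 + k1 r^2 times it, then the intrinsics apply), "R" (3x3) and "t" (3): a world point X has camera coordinates R X + t; the wrist camera has in their place "mount" (4x4, takes a point from camera to tool coordinates, whose origin is the TCP and whose axes are the flange's). Camera axes: x right, y down, z forward; pixel columns grow to the right and rows downward; lengths in mm; the calibration is good to about 2 mm. A picture is of the moment at which its call begins: read the wrist's pose just before it. camera_info takes no time and is no camera call.
A pose or a line that the arm cannot do raises ctrl.Unreachable and nothing moves.
- ctrl.sign_off(): hands the job in; it is judged then, once.
Readings, each from a call of its own:
- ctrl.read_t(): time.
- ctrl.read_joints(): joint angles.
- ctrl.read_qd(): joint speeds.
- ctrl.read_joint_efforts(): joint torques, N m.
- ctrl.read_position(): TCP position.
- ctrl.read_orientation(): TCP orientation.
- ctrl.read_force(): force on the tool from outside, world axes, zero at the start.
- ctrl.read_moment(): the same for the moment, N m.
- ctrl.read_gripper_width(): finger opening in mm.
- ctrl.read_gripper_force(): force on a finger pad.
Only numpy, scipy, OpenCV 4.12 (cv2) and the standard library are available. Lean on these libraries where they do the work, as an engineer would, in place of code of your own. Each camera call takes 0.05 s, during which the arm holds its last target. There are 200 camera calls.

## Working session

There is one attempt and no reset: what is moved stays moved. The work goes in short steps, each a Python script; the robot and the scene stay as the last script left them, time stands still between calls to the robot, and variables do not carry over. Pictures are saved under pics/ and viewed, at most 10 in all, crops included, and the job is handed in when it is done.

```bash
ls; mkdir -p pics; python3 - <<'E'
from workcell import ctrl, eoat, solver, viewer
import cv2
for n in("scene","top"):
    im=viewer.get_image(n); cv2.imwrite(f"pics/{n}0.png",im[:,:,::-1]); print(n,viewer.camera_info(n))
print(viewer.camera_info("wrist"),ctrl.read_orientation(),ctrl.read_t())
E
```

```text
pics
scene {'fovy': 50.30835061915451, 'cx': 318.8417211344238, 'cy': 240.53518744326146, 'k1': -0.10763310623644243, 'R': array([[ 0.55135778,  0.83424531, -0.0062744 ],
       [ 0.60313032, -0.40378613, -0.6878885 ],
       [-0.57640127,  0.37548839, -0.72578926]]), 't': array([-286.34802884, -265.79767955, 1490.97025041])}
top {'fovy': 44.57230025189975, 'cx': 313.2293114269677, 'cy': 241.9472538141663, 'k1': -0.06341184926530355, 'R': array([[-0.01808493, -0.99973769, -0.01405271],
       [-0.99839278,  0.01881205, -0.05345995],
       [ 0.05371029,  0.01306331, -0.99847111]]), 't': array([-2.91013116e-01,  5.38227859e+02,  1.36130015e+03])}
{'fovy': 61.86969504574352, 'cx': 317.8554472484377, 'cy': 237.82390823548778, 'k1': -0.011309131624285111, 'mount': array([[ 2.23800282e-05, -9.54229096e-01, -2.99076633e-01,
         7.60018097e+01],
       [ 9.99999904e-01,  1.52447645e-04, -4.11566599e-04,
        -3.66818177e-01],
       [ 4.38322352e-04, -2.99076595e-01,  9.54229007e-01,
        -1.42445350e+02],
       [ 0.00000000e+00,  0.00000000e+00,  0.00000000e+00,
         1.00000000e+00]])} [-8.59799341e-04  9.82016891e-01  1.88791065e-01 -1.39312857e-04] 0.1
```

View pics/scene0.png

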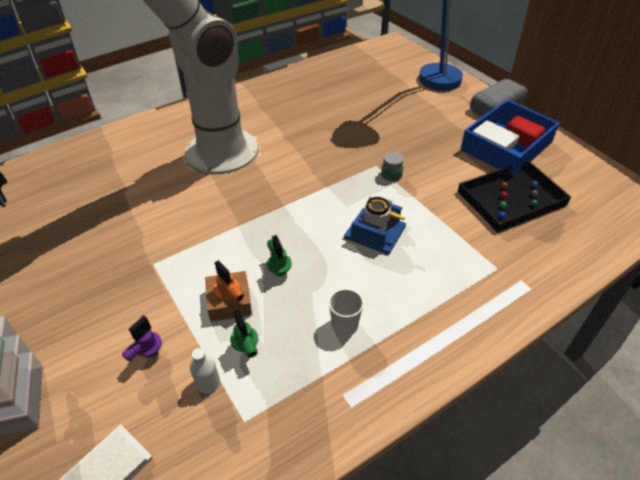

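View pics/top0.png

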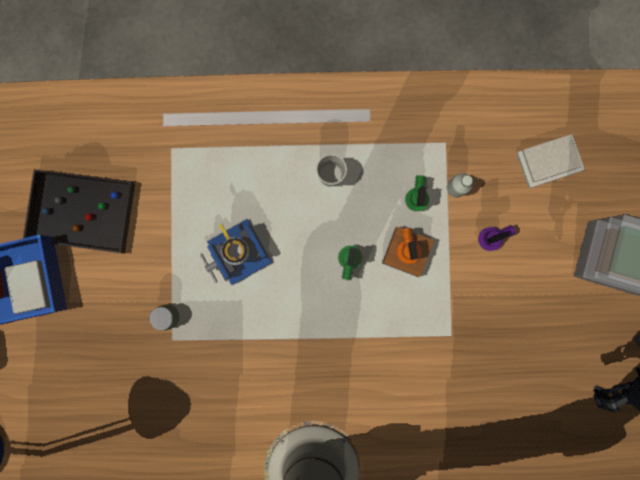

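The top view has four elbow-like objects: orange at (409,247) on the wooden block, green at (418,193) and (349,260), and purple at (492,238). Only the orange one matches the description (orange, in the stand), so I'll confirm it in an enlarged crop. The coupling is at about (236,250), with its pointer towards (222,230).

```bash
cat > h.py <<'E'
from workcell import ctrl, eoat, solver, viewer
import cv2, numpy as np
from scipy.spatial.transform import Rotation as Ro
def cam(n):
    c=viewer.camera_info(n)
    if n=="wrist":
        q=np.array(ctrl.read_orientation()); T=np.eye(4); T[:3,:3]=Ro.from_quat(q[[1,2,3,0]]).as_matrix(); T[:3,3]=ctrl.read_position()
        M=np.linalg.inv(T@c["mount"]); c["R"],c["t"]=M[:3,:3],M[:3,3]
    f=240/np.tan(np.radians(c["fovy"])/2); c["K"]=np.array([[f,0,c["cx"]],[0,f,c["cy"]],[0,0,1]]); c["D"]=np.array([c["k1"],0,0,0.])
    return c
def ray(c,px):
    s=cv2.undistortPoints(np.array(px,float).reshape(-1,1,2),c["K"],c["D"]).reshape(-1,2)
    d=np.c_[s,np.ones(len(s))]@c["R"]; return -c["R"].T@c["t"],d
def plane(c,px,z):
    o,d=ray(c,px); return o+d*((z-o[2])/d[:,2])[:,None]
def proj(c,P):
    return cv2.projectPoints(np.array(P,float).reshape(-1,1,3),cv2.Rodrigues(c["R"])[0],c["t"],c["K"],c["D"])[0].reshape(-1,2)
def mask(im,lo,hi,box=None):
    m=cv2.inRange(cv2.cvtColor(im,cv2.COLOR_RGB2HSV),lo,hi)
    if box is not None:
        k=np.zeros_like(m); x0,y0,x1,y1=box; k[y0:y1,x0:x1]=255; m&=k
    return m
def pts(m): return np.argwhere(m)[:,::-1].astype(float)
def Q(psi): return [0,np.cos(psi/2),np.sin(psi/2),0]
E
python3 - <<'E'
from h import *
im=viewer.get_image("top"); c=cam("top"); print(ray(c,[[320,240]])[0])
def st(n,m,z):
    p=pts(m); q=plane(c,p,z); print(n,len(p),p.mean(0),q.mean(0)[:2].round(1)); return q
box=(375,220,445,282)
q=st("bar",mask(im,(0,0,0),(180,255,50),(395,225,430,265)),121)
u,s,v=np.linalg.svd(q-q.mean(0),full_matrices=False);print("bardir",v[0],s)
st("orange",mask(im,(4,190,150),(14,255,255),box),51)
st("yellow",mask(im,(20,130,120),(35,255,255),(210,215,262,275)),81)
cr=lambda a,x0,y0,x1,y1: cv2.resize(a[y0:y1,x0:x1],(400,400),interpolation=cv2.INTER_CUBIC)
s=viewer.get_image("scene")
cv2.imwrite("pics/crop1.png",np.hstack([cr(im,375,210,445,280),cr(im,200,210,270,280)])[:,:,::-1])
print(solver.ik([465,-230,300],Q(0)) ,ctrl.read_joints())
E
```

```text
[ 464.24171941  -28.19919132 1387.98841323]
bar 97 [412.7628866  249.65979381] [ 511.6 -226.7]
bardir [-0.99565017 -0.09317046 -0.        ] [98.20156937 37.68607639  0.        ]
orange 285 [404.49473684 249.02105263] [ 516.1 -218.8]
yellow 140 [230.54285714 243.9       ] [533.7 174.4]
[ 0.95904437  0.21837789 -0.63627931  1.78894448  0.13971367  1.17948218
 -1.29017046] [ 1.45421107  0.50151659 -0.42687294  1.55099696  0.22081002  1.1383567
 -0.21031248]
```

View pics/crop1.png

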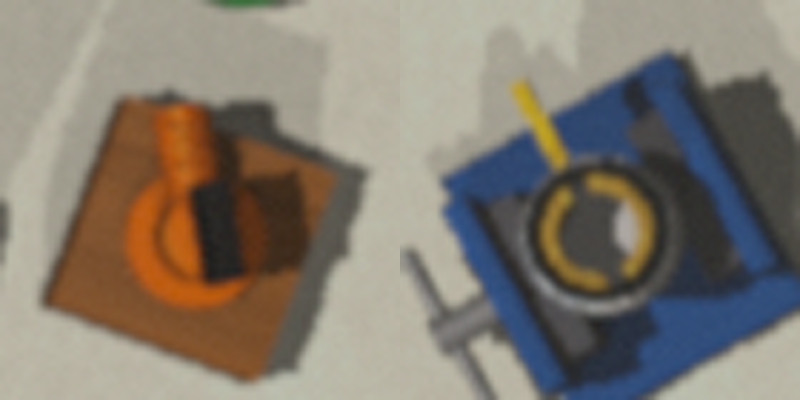

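The crop confirms the pick: the left half shows the orange elbow on the wooden stand with its mouth towards +x. The right half shows the coupling with the pointer to the upper left and the slots near (575,180) and (612,280).

```bash
python3 - <<'E'
from h import *
for off in (0,np.pi,-np.pi):
    r=solver.ik([512,-227,110],Q(0.09+off)); print("pick",off,None if r is None else r.round(2))
    for y in (2.3,1.9,1.4,.9,.5,.3):
        r=solver.ik([510,155,150],Q(y+off)); print(y,None if r is None else r.round(2))
ctrl.move_pose([510,158,270],Q(0.5)); 
im=viewer.get_image("wrist"); cv2.imwrite("pics/w1.png",im[:,:,::-1]); print(ctrl.read_t(),proj(cam("wrist"),[[510,158,90]]))
E
```

```text
pick 0 [ 0.79  0.52 -0.54  1.87  0.35  0.84 -1.4 ]
2.3 [ 0.46  0.59 -1.06  1.9   0.61  1.01 -0.14]
1.9 [ 0.46  0.59 -1.05  1.9   0.61  1.01 -0.53]
1.4 [ 0.45  0.58 -1.04  1.9   0.6   1.   -1.03]
0.9 [ 0.52  0.65 -1.15  1.9   0.69  1.05 -1.6 ]
0.5 [ 0.54  0.68 -1.19  1.9   0.73  1.08 -2.03]
0.3 [ 0.49  0.62 -1.1   1.9   0.65  1.03 -2.16]
pick 3.141592653589793 [ 1.11  0.69 -1.    1.87  0.7   0.98  1.46]
2.3 [-0.82  0.41  0.59  1.95 -0.29  0.87 -2.49]
1.9 [-1.18  0.62  1.12  1.96 -0.67  1.   -2.55]
1.4 [ 0.59  0.77 -1.3   1.9   0.83  1.15  1.94]
0.9 [ 0.59  0.77 -1.3   1.9   0.83  1.15  1.44]
0.5 [ 0.59  0.77 -1.3   1.9   0.83  1.15  1.04]
0.3 [ 0.55  0.71 -1.22  1.9   0.76  1.1   0.89]
pick -3.141592653589793 [ 1.11  0.69 -1.    1.87  0.7   0.98  1.46]
2.3 [-0.82  0.41  0.59  1.95 -0.29  0.87 -2.49]
1.9 [-1.18  0.62  1.12  1.96 -0.67  1.   -2.55]
1.4 [ 0.59  0.77 -1.3   1.9   0.83  1.15  1.94]
0.9 [ 0.59  0.77 -1.3   1.9   0.83  1.15  1.44]
0.5 [ 0.59  0.77 -1.3   1.9   0.83  1.15  1.04]
0.3 [ 0.55  0.71 -1.22  1.9   0.76  1.1   0.89]
3.0917 [[317.27984828 208.79234357]]
```

View pics/w1.png

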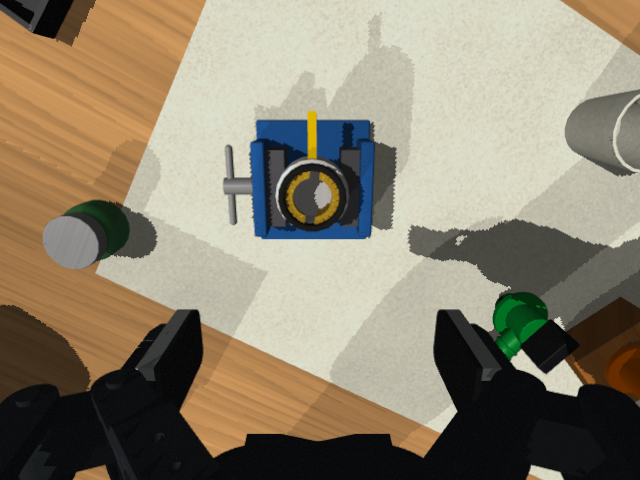

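The bore is at about (312,195), the pointer runs straight up from it to (312,112), and the slots are at the top and bottom of the brass ring. Next I'll measure from nearer, at the insertion yaw.

```bash
cat > bore.py <<'E'
from h import *
from scipy.optimize import least_squares
def bore(tag,guess):
    c=cam("wrist"); im=viewer.get_image("wrist")
    m=mask(im,(15,110,60),(40,255,255)); p=pts(m)
    near=lambda z,r:p[np.linalg.norm(plane(c,p,z)[:,:2]-guess,axis=1)<r]
    P=plane(c,near(90,40),90)[:,:2]; ctr=np.array(guess,float)
    for _ in range(8):   # outer-edge circle of the rim, r=22; inner r=16
        r=np.linalg.norm(P-ctr,axis=1); P2=P[(r>14)&(r<24)]; a=np.arctan2(*(P2-ctr).T[::-1])
        b=((a+np.pi)/(2*np.pi)*72).astype(int); rr=np.linalg.norm(P2-ctr,axis=1)
        mid=np.array([ctr+np.array([np.cos(t),np.sin(t)])*(rr[b==k].max()+rr[b==k].min())/2 for k in range(72) if (b==k).sum()>4 for t in [(k+.5)/72*2*np.pi-np.pi]])
        s=least_squares(lambda v:np.linalg.norm(mid-v[:2],axis=1)-v[2],[*ctr,19],loss="soft_l1"); ctr=s.x[:2]
    P2=P[abs(np.linalg.norm(P-ctr,axis=1)-19)<2]; a=np.degrees(np.arctan2(*(P2-ctr).T[::-1]))%180
    h=np.histogram(a,36,(0,180))[0]
    Y=plane(c,p,81)[:,:2]; d=np.linalg.norm(Y-ctr,axis=1); Y=Y[(d>36)&(d<75)]
    v=Y.mean(0)-ctr; u,_,w=np.linalg.svd(Y-Y.mean(0),full_matrices=False)
    print("ctr",s.x.round(1),"pointer yaw",np.arctan2(v[1],v[0]).round(3),"axis",np.arctan2(*w[0][::-1]).round(3),len(Y)); print(h)
    cv2.imwrite(f"pics/{tag}.png",im[:,:,::-1]); return ctr
E
python3 - <<'E'
from bore import *
g=bore("b0",(510,158))
ctrl.move_pose([g[0],g[1],215],Q(2.0)); g=bore("b1",g)
print(ctrl.read_t(), ctrl.read_joints().round(2), ctrl.read_orientation())
E
```

```text
ctr [516.6 166.3  18.8] pointer yaw 0.501 axis -2.642 370
[19 18  7  0  0  0  6 20 20 19 21 21 18 21 20 16 19 20 21 18 19 21 17 18
 19 19 20 19 20 18 19 22 21 18 18 20]
ctr [516.3 166.7  18.5] pointer yaw 0.507 axis -2.647 503
[28 25 13  0  0  4 19 25 29 27 27 25 27 26 27 26 24 26 23 26 25 24 21 25
 26 24 24 22 29 25 26 25 25 26 28 26]
4.3167 [ 0.63  0.81 -1.47  1.82  0.83  1.33 -0.63] [1.97697590e-04 5.40966584e-01 8.41044062e-01 3.51197178e-05]
```

View pics/b1.png

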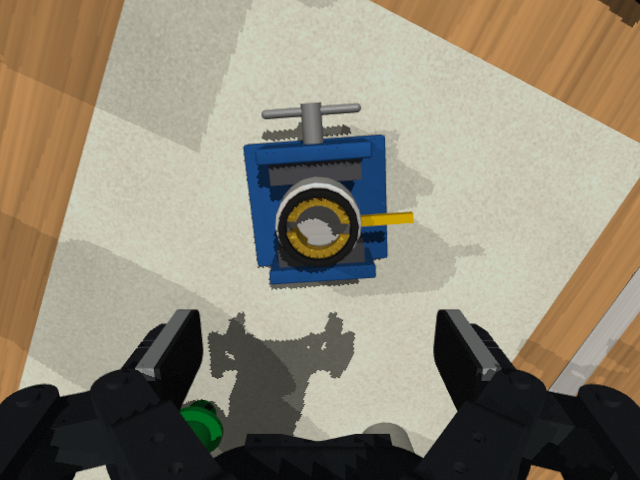

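The two views agree: the bore is at (516.4,166.5), the pointer yaw is 0.505, and the slot axis is at about 22° (near (285,228) and (352,226) in the picture). That puts the elbow's entry yaw at about 1.95. Next is the elbow.

```bash
python3 - <<'E'
from h import *
psi=0.09; u=np.array([np.cos(psi),np.sin(psi)]); g=np.array([511.6,-226.7])
ctrl.move_pose([*(g-76*u),235],Q(psi))
c=cam("wrist"); im=viewer.get_image("wrist"); cv2.imwrite("pics/e0.png",im[:,:,::-1])
m=mask(im,(0,0,0),(180,255,45)); p=pts(m); P=plane(c,p,121); k=np.linalg.norm(P[:,:2]-g,axis=1)<32
k2=np.zeros_like(m); k2[p[k][:,1].astype(int),p[k][:,0].astype(int)]=255
n,l,s,_=cv2.connectedComponentsWithStats(k2); i=1+s[1:,4].argmax(); ct=np.argwhere(l==i)[:,::-1].astype(float)
(ce,wh,an)=cv2.minAreaRect(plane(c,ct,121)[:,:2].astype(np.float32)); print("bar",ce,wh,an,s[i])
o=mask(im,(3,150,60),(16,255,255)); po=pts(o); Po=plane(c,po,67)[:,:2]
d=(Po-ce)@u; w=(Po-ce)@np.array([-u[1],u[0]])
for a in range(25,60,5):
    q=(d>a)&(d<a+5)
    if q.any(): print(a,q.sum(),w[q].min().round(1),w[q].max().round(1))
print(ctrl.read_t())
cv2.imwrite("pics/e0c.png",cv2.resize(im[40:340,120:520],(800,600))[:,:,::-1])
E
```

```text
bar (508.3199768066406, -227.71286010742188) (38.76387023925781, 11.178865432739258) 8.164865493774414 [ 312   86   20   66 1166]
25 625 -41.8 33.7
30 466 -32.2 31.4
35 409 -21.9 28.4
40 311 -13.2 26.1
45 340 -8.8 23.9
50 200 -7.4 21.0
55 2 17.4 18.1
5.875
```

View pics/e0c.png

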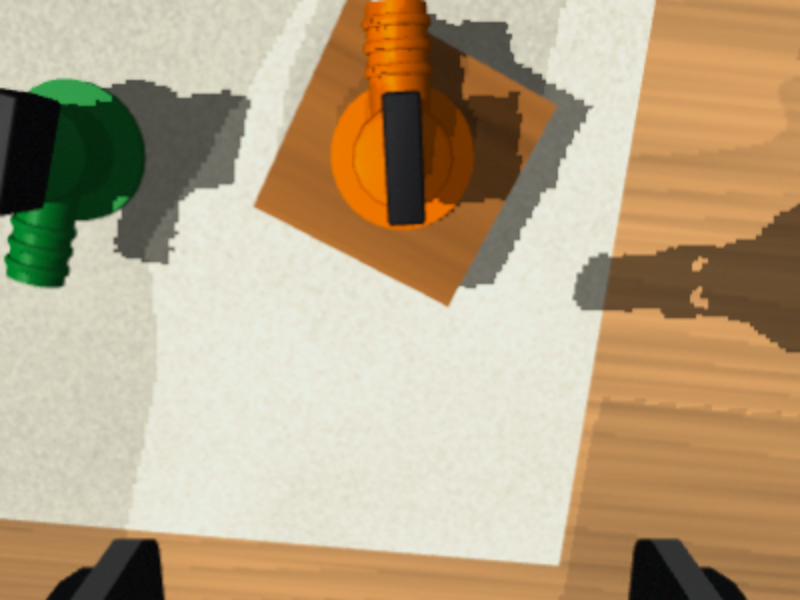

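The bar shows cleanly at (403,158) in the crop: centre (508.3,-227.7), yaw 0.142. Grasping it now.

```bash
python3 - <<'E'
from h import *
psi=0.1425; g=[508.3,-227.7]
eoat.gripper_to(50,60)
ctrl.move_pose([*g,150],Q(psi))
print(ctrl.move_linear([*g,90],speed=60,guard=8),ctrl.read_position())
eoat.gripper_to(0,60); print(ctrl.read_gripper_width(),ctrl.read_gripper_force(),ctrl.read_force())
ctrl.move_linear([*g,260],speed=120); print(ctrl.read_force(),ctrl.read_moment())
ctrl.move_pose([516.4,166.5,260],Q(1.95)); print(ctrl.read_position(),ctrl.read_force(),ctrl.read_moment(),ctrl.read_gripper_width(),ctrl.read_joints().round(2),ctrl.read_t())
im=viewer.get_image("wrist"); s=viewer.get_image("scene")
cv2.imwrite("pics/g.png",np.hstack([cv2.resize(im,(400,300)),cv2.resize(s[130:280,280:480],(400,300))])[:,:,::-1])
E
```

```text
False [ 508.6630436  -227.67852094   90.36013763]
10.953175019425194 58.87614190578461 [-0.4967829  -0.68183979  3.11535483]
[ 0.26135981  0.76340772 -1.53461097] [-0.03575609 -0.02242842 -0.02466712]
[517.02245879 165.10456555 259.7050794 ] [-0.13227048  0.07128464 -1.37285674] [-0.06078283 -0.00767886  0.0273056 ] 11.297223279157125 [ 0.63  0.65 -1.4   1.77  0.67  1.31 -0.55] 11.45
```

View pics/g.png

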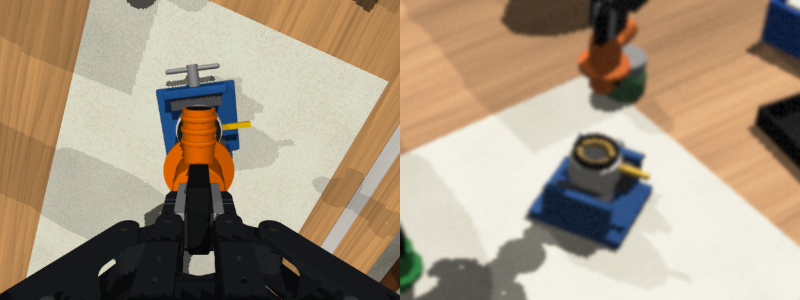

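The elbow is held upright with its mouth pointing away from the camera, above the bore. Next is a guarded descent.

```bash
python3 - <<'E'
from h import *
def rd(): print(np.round(ctrl.read_position(),2),"F",np.round(ctrl.read_force(),1),"M",np.round(ctrl.read_moment(),2),ctrl.read_t())
ctrl.pause(.3); rd()
ctrl.move_linear([516.4,166.5,180],speed=80); ctrl.pause(.2); rd()
q=ctrl.read_orientation(); print(2*np.arctan2(q[2],q[1]))
print(ctrl.move_linear([516.4,166.5,140.5],speed=25,guard=6)); rd(); ctrl.pause(.3); rd()
E
```

```text
[516.56 166.04 260.  ] F [-0.6  0.4 -1. ] M [ 0.1  -0.05  0.02] 11.85
[516.66 166.58 180.42] F [-0.4 -0.4 -1.1] M [-0.02 -0.   -0.03] 13.2
1.9498799844107462
False
[516.43 166.48 140.55] F [ 0.4 -0.3 -1.4] M [-0.15 -0.06 -0.03] 14.9333
[516.45 166.48 140.53] F [-0.3 -0.  -1.7] M [-0.15 -0.09 -0.04] 15.2333
```

It dropped to TCP height 140.5 with no contact, which means the lugs are in the slots. I'll confirm by touching the gasket lightly and feeling for the walls, then begin turning.

```bash
python3 - <<'E'
from h import *
def rd(s=""):
    q=ctrl.read_orientation(); print(s,(2*np.arctan2(q[2],q[1])).round(3),np.round(ctrl.read_position(),2),"F",np.round(ctrl.read_force(),1),"M",np.round(ctrl.read_moment(),2),round(ctrl.read_t(),2))
print(ctrl.move_linear([516.4,166.5,138.5],speed=10,guard=4)); ctrl.pause(.2); rd("down")
z=ctrl.read_position()[2]+.3
im=viewer.get_image("scene"); cv2.imwrite("pics/s2.png",cv2.resize(im[150:270,300:460],(800,600),interpolation=cv2.INTER_CUBIC)[:,:,::-1])
for y in (1.8,1.65):
    ctrl.move_linear([516.4,166.5,z],frame=Q(y),speed=20); ctrl.pause(.1); rd()
E
```

```text
True
down 1.95 [516.51 166.47 138.72] F [1.6 0.3 5.1] M [ 0.18 -0.14  0.04] 15.68
 1.803 [516.44 166.48 139.01] F [-0.   0.2  3.8] M [ 0.03 -0.04 -0.05] 16.13
 1.653 [516.42 166.47 139.02] F [0.4 0.  4.1] M [-0.02 -0.01 -0.01] 16.53
```

View pics/s2.png

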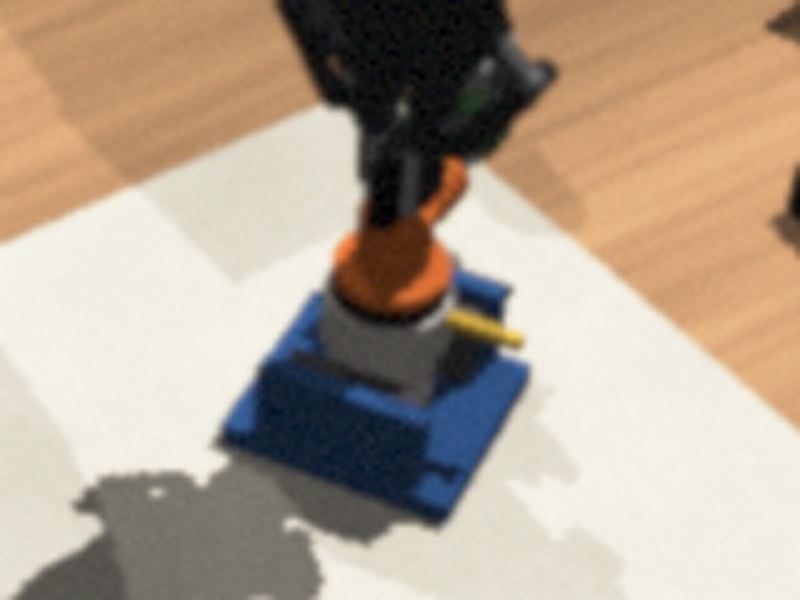

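The collar is seated on the gasket and turns freely. I'll keep turning clockwise in small steps, following the thread down.

```bash
cat > turn.py <<'E'
from h import *
def rd(s=""):
    q=ctrl.read_orientation(); F=ctrl.read_force(); M=ctrl.read_moment()
    print(s,(2*np.arctan2(q[2],q[1])).round(3),np.round(ctrl.read_position(),2),"F",np.round(F,1),"M",np.round(M,2),round(ctrl.read_t(),2)); return F,M
def turn(ys):
    for y in ys:
        z=min(139,140.4-3*(1.55-y))
        ctrl.move_linear([516.4,166.5,z],frame=Q(y),speed=20); ctrl.pause(.1); F,M=rd()
        if np.linalg.norm(F)>22 or abs(M[2])>.6: print("stop"); return
E
python3 - <<'E'
from turn import *
turn(np.arange(1.5,0.74,-.1))
E
```

```text
1.504 [516.43 166.51 138.99] F [-0.2  0.1  4.4] M [-0.07  0.1  -0.02] 16.93
 1.403 [516.39 166.51 138.98] F [-0.3  0.2  3.8] M [ 0.04  0.01 -0.04] 17.28
 1.303 [516.42 166.53 138.98] F [-0.1  0.6  3.9] M [ 0.02 -0.   -0.02] 17.63
 1.203 [516.37 166.54 138.93] F [0.4 0.4 2.6] M [ 0.08 -0.02 -0.04] 17.98
 1.103 [516.3  166.42 138.82] F [ 0.4 -0.7  1.3] M [ 0.01  0.02 -0.07] 18.33
 1.003 [516.23 166.37 138.59] F [0.3 0.4 0.6] M [-0.02  0.05 -0.1 ] 18.68
 0.903 [516.24 166.39 138.31] F [ 0.2 -0.7  0.4] M [-0.01  0.03 -0.15] 19.03
 0.803 [516.32 166.44 138.09] F [ 0.1 -0.1  0.8] M [-0.04  0.17 -0.12] 19.38
```

The thread is biting: Mz is rising and Fz is passing over to the thread. I'll finish just short of the pointer and check.

```bash
python3 - <<'E'
from turn import *
turn([.7,.62,.56,.525])
c=cam("wrist"); im=viewer.get_image("wrist"); cv2.imwrite("pics/f1.png",im[:,:,::-1])
# orange outlet edges in a band of rows seen at z=117-..: mid-line vs pointer tip
print(proj(c,[[516.4+68*np.cos(.505),166.5+68*np.sin(.505),81]]))
E
```

```text
0.703 [516.38 166.47 137.78] F [-1.4  0.1  0.8] M [ 0.04  0.07 -0.09] 19.73
 0.622 [516.39 166.49 137.57] F [-0.1  0.2  1.4] M [-0.06  0.15 -0.21] 20.08
 0.562 [516.38 166.49 137.45] F [-1.6 -0.6  1.3] M [-0.09  0.2  -0.1 ] 20.43
 0.526 [516.32 166.5  137.35] F [-2.5 -0.5  2.2] M [-0.1   0.28  0.04] 20.78
[[322.02204184 129.90056678]]
```

View pics/f1.png

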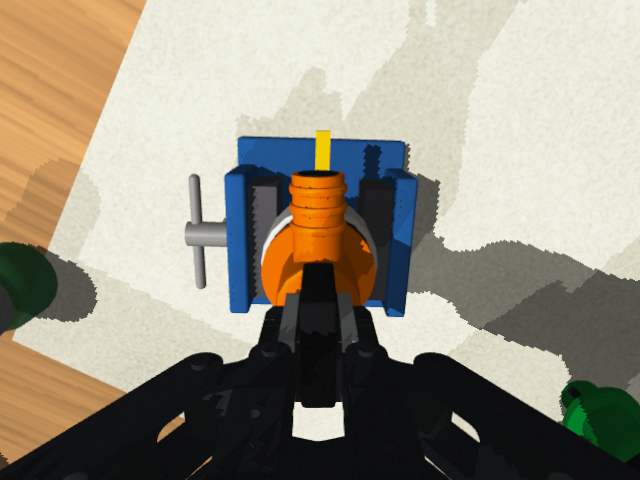

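The mouth, centred at about (318,175), points along the yellow bar (about 322 at its tip), roughly 0.03 rad short of it. One small trim, then I'll release, retract and verify.

```bash
python3 - <<'E'
from turn import *
turn([.505])
eoat.gripper_to(45); ctrl.pause(.2); p=ctrl.read_position()
ctrl.move_linear([516.4,166.5,215],speed=80)
u=np.array([np.cos(.505),np.sin(.505)]); g=np.array([516.4,166.5])
ctrl.move_linear([*(g-70*u),235],speed=120); ctrl.pause(.3); rd()
c=cam("wrist"); im=viewer.get_image("wrist")
zt=92+76; m=mask(im,(0,0,0),(180,255,45)); q=pts(m); k=np.linalg.norm(plane(c,q,zt)[:,:2]-g,axis=1)<28
k2=np.zeros_like(m); k2[q[k][:,1].astype(int),q[k][:,0].astype(int)]=255
n,l,s,_=cv2.connectedComponentsWithStats(k2); i=1+s[1:,4].argmax()
print("bar",cv2.minAreaRect(plane(c,np.argwhere(l==i)[:,::-1].astype(float),zt)[:,:2].astype(np.float32)), "pointer deg",np.degrees(.505))
cv2.imwrite("pics/f2.png",im[:,:,::-1])
E
```

```text
0.505 [516.33 166.49 137.27] F [-1.7 -0.6  3.5] M [-0.17  0.42  0.19] 21.18
 0.506 [455.27 133.03 234.83] F [ 0.1  0.3 -0.2] M [-0.01 -0.    0.01] 23.99
bar ((516.08447265625, 166.6102752685547), (38.967506408691406, 11.19849967956543), 28.55245590209961) pointer deg 28.934368654106574
```

View pics/f2.png

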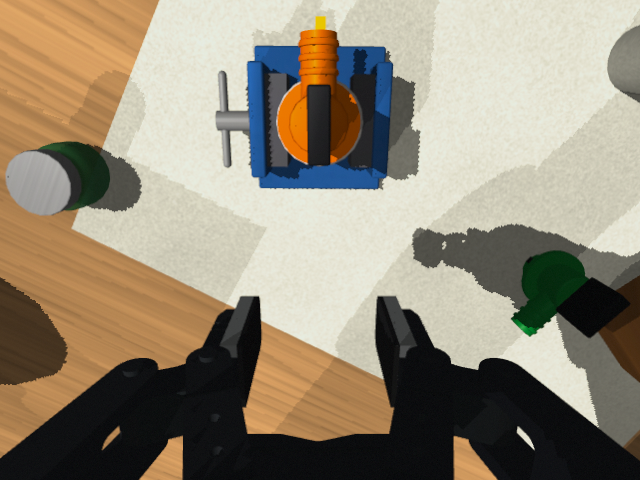

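The released elbow sits upright and centred at about (319,122). Its bar is at 28.6° against 28.9° for the pointer, and the pointer tip shows right behind the mouth at (321,22). Handing in.

```bash
python3 -c "
from workcell import ctrl; print(ctrl.sign_off())"
```

```text
the job is handed in; nothing more can be done
None
```

The orange elbow is screwed into the coupling, upright and released, with its mouth within about 0.4° of the pointer by the last camera check; I handed the job in at about 24 s and no verdict came back.

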